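# Load a circuit board into the soldering fixture and latch it

### The job

Pick up the circuit board (its heat sink makes a good handle) and set it down flat in the nest of the soldering fixture (either way round; do not drop it in from a height). Then swing the hinged hold-down bar over it, without slamming it, until the bar rests fully home in its fork, and let go. Leave the other things on the bench where they are.

Things in the scene. Friction and masses are not known exactly. Their poses are not given: they have to be found in the camera images.
- fixture: Soldering fixture screwed to the bench: aluminium plate 140 (x) x 170 (y) x 12 mm. Origin: centre of its underside; z up. Four black rails around the nest lean outwards 30 degrees as a funnel, 10 mm high. Bar hinge near the +y edge between steel cheeks 22 mm tall; fork that catches the bar near the -y edge at x -33, y -64 mm, prongs 24 mm tall.
- nest (a point): Centre of the nest's floor (top of the base plate, 12 mm above the bench); axes as the fixture's. The nest is 106 mm along x and 76 mm along y at its floor, 118 x 88 mm at the top of the rails: the 100 x 70 mm board lies in it with 3 mm to spare on each side.
- hinge (a point): Hinge axis of the bar, parallel to the fixture's x, at x = -33, y = +70, z = +19.5 mm in the fixture's frame (point in the middle of the bar's width); axes as the fixture's.
- hold_bar (a joint): Angle of the steel hold-down bar (12 wide, 6 thick, 166 mm long): 0 = level across the nest, home in the fork; pi/2 = upright; starts leaning outwards, up to 2.0; stop at 2.2. Stiff hinge: stays where left, about 1 N at the grip moves it. At angle a the bar points along (-cos a) y + (sin a) z of the fixture. Closed, it passes 1.5 mm over the board at fixture x -33 mm, clear of the heat sink.
- bar_grip (a point): Centre of the bar's grip: black round cross-bar, 14 mm diameter, 40 mm long along fixture x, at the bar's free end, 165 mm along it from the hinge and 15 mm off its centreline on the side that faces up when closed (outwards, +y, when upright). Closed, it is beyond the fork at fixture y -95 mm, 34.5 mm above the bench. Turns with the bar; axes are the fixture's when closed.
- board: Loose green circuit board 100 (x) x 70 (y) x 3 mm, 120 g, flat on the bench. Origin: centre of its underside; z up. At its centre a dark finned heat sink 24 mm along x, 40 mm along y, top 31 mm above the underside: grip it across x. Small parts up to 14 mm high at |y| 23 to 33 mm, |x| under 15 mm; the rest is bare.
- solder_spool: Bystander: grey spool, 52 mm diameter, 41 mm tall, standing on the bench; origin under its centre.
- flux_bottle: Bystander: small amber bottle, 34 mm diameter, 75 mm tall; origin under its centre.
- parts_tray: Bystander: low red open tray 90 x 120 x 30 mm; origin under its centre.
- screwdriver: Bystander: black-handled screwdriver 150 mm long lying on the bench along its own x.
Things that resemble listed ones, but are neither listed nor needed, are in the scene too. What is meant by the board is not blue, orange or white, and is the larger of those in its own colour.

How it is judged:
By the outcome, as a careful person would: the job done as asked, in the order asked, and still so for the second after the job is handed in, with the robot touching nothing.
It also fails if it takes over 54 s, if anything falls off the work surface, if the arm or the gripper's body presses on something with over 40 N, if the wrist force passes 120 N, or if a joint passes its speed limit or range.

### The arm

A 6-joint arm with a two-finger parallel gripper is mounted at the origin on the work surface. World frame = base frame: x ahead of the robot, y to its left, z up, the work surface at z = 0. Lengths are in m, angles in rad, forces in N, time in s.
With the tool pointing down it reaches from about 0.325 to 0.775 m from the base axis. Payload 9.3 kg.
Tool frame: the origin (TCP) lies midway between the tips of the shut fingers; the grasp point (between the pads) lies 19 mm behind it; z points along the fingers, y is the line along which they close (so a half turn about z gives the same grasp; the last joint's range is limited). The gripper opens to 85 mm and grips with 20 to 120 N. Pads are 22 mm wide; open, the fingers measure 114 mm over their backs; the gripper's body (76 mm by 85 mm) begins 54 mm behind the grasp point. The pads swing forward as they close: fully open they stand 13 mm farther back than shut.
Start: joints at [-0.153, 0.259, 0.021, 1.334, 0, 1.418], TCP at [0.55, -0, 0.231] pointing down, gripper open.
Joint ranges: [-3.04, 3.04], [-0.91, 1.82], [-1.04, 1.36], [-1.92, 1.95], [-1.52, 1.45], [-3.14, 3.14]. Speed limits (rad/s): [2.22, 2.22, 2.79, 3.14, 3.14, 3.14].

### API

Orientations are given as a unit quaternion [w, x, y, z].
In Python, from workcell import bot gives the robot as it stands.
- The arm moves only by the shell command python3 -m inch 'ROWS' [OPENING]. ROWS is JSON, a list that holds one entry, the list of rows, each a list of 4 numbers: the shift along the tool's x, y, z in m, then the turn about the tool's z in rad. A call has 1 to 12 rows; each row is the pose to reach, as a shift and turn from the pose commanded when the call began, along the tool's axes at that moment; what a row does not reach only later rows make up. A row lasts 1/12 s, in which the tool goes at most 41.7 mm and 7.16 degrees, less where a joint would pass 70% of its speed; a pose out of reach is approached as far as the arm can. A call with a gripper value outside its range is refused whole. OPENING is the finger opening in m, from 0 to 0.0854, set as the call begins (- or left out, the last holds). The fingers move at their own pace and stop on an object; the grip force is fixed at half the most. Time passes only in rows, so rows that repeat a pose let the fingers close. It gives the time, the measured TCP pose, the force, the opening and the grip force at its end, in the units of the state.
- bot.observe(): the state, without advancing time (a new reading comes with each control period).
- bot.capture(name): name is "scene" or "side" or "wrist"; returns (picture, depth): 420x560x3 uint8, red, green, blue; 420x560 float32, m along the optical axis (not along the pixel's ray), 0 where there is no reading.
- bot.camera_info(name): a dict with "fx", "fy", "cx", "cy" (pixels), "rvec" (rotation vector, rad) and "tvec" (3), from world to camera coordinates, as OpenCV has them. Camera axes: x right, y down, z forward; pixel columns grow to the right and rows downward; lengths in m; the calibration is good to about 2 mm. A picture is of the moment at which its call begins: read the wrist's pose just before it. camera_info takes no time and is no camera call; for the wrist camera it gives the pose at the moment of the call.
- bot.finish_job(): hands the job in; it is judged then, once.
The state is a dict: "time": time; "qpos": joint angles; "joint_velocities": joint speeds; "effort": joint torques, N m; "tcp_pos": TCP position; "orientation": TCP orientation; "force": force on the tool from outside, world axes, zero at the start; "torque": the same for the moment, N m; "gripper_width": opening from 0.0 (shut) to 1.0 (fully open); "gripper_force": force on a finger pad.
Only numpy, scipy, OpenCV 4.12 (cv2) and the standard library are available. Lean on these libraries where they do the work, as an engineer would, in place of code of your own. Each camera call takes 0.05 s, during which the arm holds its last target. There are 200 camera calls.

## Working session

There is one attempt and no reset: what is moved stays moved. The work goes in short steps, Python scripts to look and compute and a shell command to move; the robot and the scene stay as the last step left them, time stands still between calls to the robot, and variables do not carry over. Pictures are saved under pics/ and viewed, at most 10 in all, crops included, and the job is handed in when it is done.

```bash
mkdir -p pics; ls; cat > h.py <<'E'
import numpy as np, cv2
from workcell import bot
def snap(n):
    i=bot.camera_info(n); p,d=bot.capture(n); return p,d,i
def cloud(d,i):
    v,u=np.mgrid[:d.shape[0],:d.shape[1]]
    P=np.stack([(u-i['cx'])/i['fx']*d,(v-i['cy'])/i['fy']*d,d],-1)
    R=cv2.Rodrigues(np.array(i['rvec'],float))[0]
    W=(P-np.array(i['tvec']).reshape(3))@R
    W[d==0]=np.nan
    return W
def save(p,f): cv2.imwrite('pics/'+f,p[...,::-1])
E
python3 - <<'E'
from h import *
for n in('scene','side'):
    p,d,i=snap(n); save(p,n+'0.png'); np.savez(n+'0.npz',p=p,W=cloud(d,i))
print(bot.observe())
E
```

```text
pics
{'time': 0.1, 'qpos': array([-1.52625680e-01,  2.59157574e-01,  2.08508091e-02,  1.33369277e+00,
        1.24140975e-05,  1.41821346e+00]), 'joint_velocities': array([-1.11923672e-04, -2.23265730e-03,  3.26813662e-03,  7.59615689e-04,
        1.29898907e-04,  8.89637800e-05]), 'effort': array([ 3.14176716e-03, -5.56694484e+01,  3.45071769e+01,  1.17344077e-02,
       -2.28166823e-04,  1.16645586e-05]), 'tcp_pos': array([5.49760239e-01, 2.17671478e-05, 2.30720017e-01]), 'orientation': array([-4.88791636e-04,  7.07121792e-01,  7.07091514e-01, -3.50783628e-04]), 'force': array([0.4334613 , 1.25283397, 0.81586057]), 'torque': array([ 0.01201899, -0.02454395,  0.02915569]), 'gripper_force': 0.0, 'gripper_width': 0.998750151828553}
```

View pics/scene0.png

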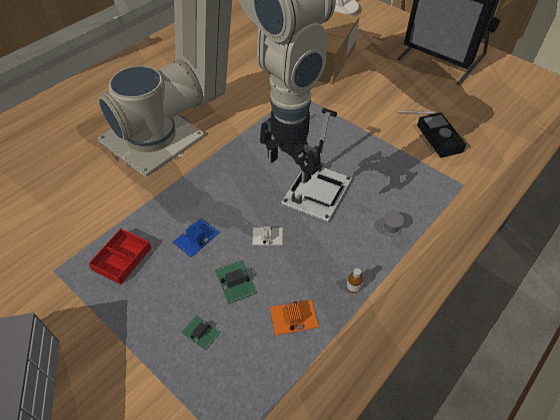

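View pics/side0.png

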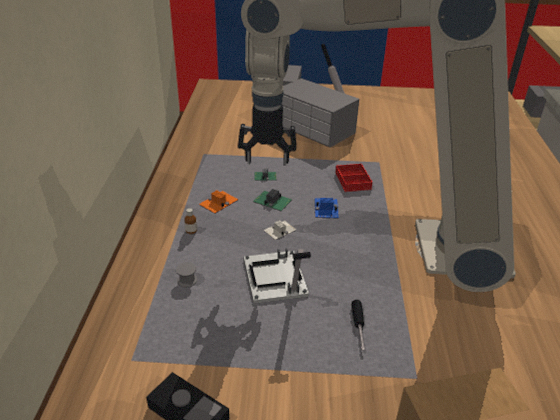

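The scene picture shows the large green board at about (236,282) and the small decoy at (200,332). The fixture is at (317,193), with the bar's grip near (328,113). Side view has the board at (272,200), the fixture at (275,277) and the grip at about (300,256).

```bash
python3 - <<'E'
from h import *
def rect(m,X):
    q=(X[m][:,:2]*1000).astype(np.float32); r=cv2.minAreaRect(q); return np.round(r[0],1),np.round(r[1],1),round(r[2],1),len(q)
for n,bb,fb in(('scene',(210,255,262,305),(275,160,360,225)),('side',(248,187,298,213),(235,240,315,305))):
    z=np.load(n+'0.npz'); p=z['p'].astype(int); W=z['W']
    v,u=np.mgrid[:420,:560]
    box=lambda b:(u>=b[0])&(u<b[2])&(v>=b[1])&(v<b[3])
    g=box(bb)&(p[...,1]>p[...,0]+15)&(p[...,1]>p[...,2]+8)&(W[...,2]<.008)
    g=cv2.morphologyEx(g.astype(np.uint8),cv2.MORPH_OPEN,np.ones((2,2)))>0
    print(n,'board',rect(g,W),np.nanmedian(W[g],0))
    h=box(bb)&(W[...,2]>.024)&(W[...,2]<.04); print(' sink top',rect(h,W),np.nanmedian(W[h],0))
    a=box(fb)&(W[...,2]>.007)&(W[...,2]<.016)&(p.min(-1)>110)
    print(' fixture',rect(a,W),np.nanmedian(W[a],0))
    b=box((235,90,350,300))&(W[...,2]>.05)&(W[...,0]>.3)
    if n=='scene': b=box((310,100,345,165))&(W[...,2]>.03)
    else: b=box((275,240,318,300))&(W[...,2]>.04)
    for k in np.argwhere(b)[::12]: print(k[::-1],np.round(W[k[0],k[1]]*1000),p[k[0],k[1]])
E
```

```text
scene board (array([ 548.9, -186.5]), array([68.9, 99.7]), 64.1, 592) [ 0.56482201 -0.19462865  0.00519614]
 sink top (array([ 544.6, -186.4]), array([40.3, 28.4]), 68.3, 189) [ 0.54622299 -0.18765236  0.03250575]
 fixture (array([524.4, 172.7]), array([236.6, 214.2]), 46.7, 1280) [0.52456373 0.14783237 0.01381988]
[310 100] [580.  21. 441.] [48 52 61]
[325 109] [438. 278. 182.] [14 17 20]
[329 110] [450. 279. 184.] [24 28 26]
[330 111] [453. 280. 183.] [20 21 29]
[328 112] [451. 275. 181.] [104  99  98]
[328 113] [455. 269. 184.] [124 120 116]
[328 114] [457. 266. 183.] [137 130 126]
[328 115] [459. 264. 183.] [139 133 130]
[335 116] [468. 284. 171.] [40 39 44]
[325 119] [456. 257. 171.] [121 116 114]
[327 121] [460. 261. 164.] [113 109 104]
[324 124] [455. 256. 154.] [118 113 112]
[326 126] [463. 253. 154.] [112 104 103]
[323 129] [455. 253. 139.] [124 119 116]
[325 131] [463. 251. 138.] [113 110 105]
[322 134] [456. 249. 124.] [123 117 116]
[324 136] [464. 247. 123.] [119 114 110]
[321 139] [457. 244. 110.] [94 88 87]
[319 142] [456. 238. 103.] [76 73 76]
[321 144] [460. 242.  94.
[... 1200 characters left out ...]
 28 25]
[295 255] [464. 287. 180.] [28 29 25]
[307 255] [438. 281. 176.] [17 16 16]
[300 256] [453. 287. 178.] [18 20 18]
[293 257] [469. 288. 174.] [64 62 59]
[305 257] [442. 288. 176.] [22 13 25]
[299 258] [455. 287. 172.] [22 21 27]
[296 259] [462. 289. 170.] [43 39 41]
[296 261] [462. 260. 139.] [69 63 60]
[296 263] [461. 259. 132.] [75 68 67]
[297 265] [459. 254. 122.] [69 66 62]
[297 267] [459. 252. 114.] [69 62 59]
[297 269] [458. 254. 109.] [72 65 64]
[293 272] [467. 243.  90.] [168 162 158]
[293 274] [467. 246.  86.] [154 150 143]
[296 276] [460. 238.  73.] [74 69 65]
[292 279] [469. 238.  63.] [153 148 142]
[293 281] [466. 239.  57.] [65 58 58]
[295 283] [461. 235.  47.] [71 65 62]
```

```bash
python3 -m inch '[[[-0.03,0,0,0.1],[-0.07,0,0,0.2],[-0.11,0,0,0.3],[-0.15,-0.004,0,0.4],[-0.18,-0.004,0,0.445],[-0.186,-0.004,0,0.445],[-0.186,-0.004,0,0.445],[-0.186,-0.004,0,0.445]]]'
python3 - <<'E'
from h import *
p,d,i=snap('wrist'); save(p,'w1.png'); np.savez('w1.npz',p=p,W=cloud(d,i))
print(bot.observe()['tcp_pos'])
E
```

```text
time: 0.77
tcp_pos: [0.5458, -0.1858, 0.2309]
orientation: [-0.001, 0.846, 0.534, -0.0]
force: [0.1, 0.5, -0.2]
gripper_width: 0.997
gripper_force: 0.0
[ 0.5458984  -0.18512255  0.23106993]
```

View pics/w1.png

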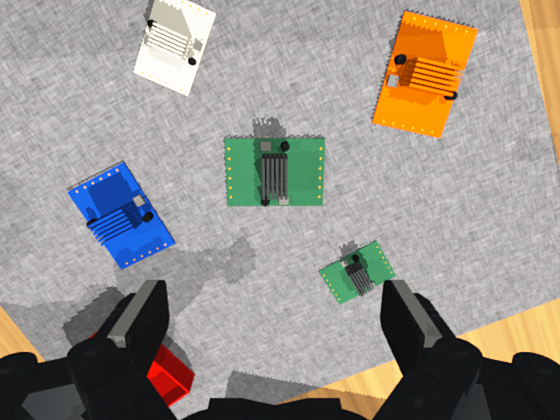

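The wrist view is clear. The large green board is at (274,171), square to the picture, and its heat sink at (274,177) runs up and down. The small decoy is at (357,271).

```bash
python3 - <<'E'
from h import *
z=np.load('w1.npz'); p=z['p'].astype(int); W=z['W']; v,u=np.mgrid[:420,:560]
B=(u>215)&(u<335)&(v>128)&(v<215)
g=B&(p[...,1]>p[...,0]+15)&(p[...,1]>p[...,2]+8)
g=cv2.morphologyEx(g.astype(np.uint8),cv2.MORPH_OPEN,np.ones((3,3)))>0
print(cv2.minAreaRect((W[g][:,:2]*1000).astype(np.float32)),np.median(W[g],0))
h=B&(W[...,2]>.026)&(W[...,2]<.04)
print(cv2.minAreaRect((W[h][:,:2]*1000).astype(np.float32)),np.median(W[h],0),h.sum())
print(bot.observe()['tcp_pos'],bot.observe()['orientation'])
E
```

```text
((544.1767578125, -188.52911376953125), (70.01722717285156, 101.05691528320312), 64.75481414794922) [nan nan nan]
((544.2304077148438, -188.29144287109375), (40.00895690917969, 23.77268409729004), 65.06963348388672) [ 0.54474641 -0.18734062  0.03053214] 647
[ 0.5458984  -0.18512255  0.23106993] [-3.97291327e-04  8.45430463e-01  5.34085360e-01 -5.65148431e-05]
```

```bash
python3 -m inch '[[[-0.003,0,0.03,-0.007],[-0.003,0,0.07,-0.007],[-0.003,0,0.11,-0.007],[-0.003,0,0.145,-0.007],[-0.003,0,0.175,-0.007],[-0.003,0,0.2,-0.007],[-0.003,0,0.215,-0.007],[-0.003,0,0.223,-0.007],[-0.003,0,0.223,-0.007],[-0.003,0,0.223,-0.007]]]' 0.06
```

```text
time: 1.65
tcp_pos: [0.5452, -0.1879, 0.0089]
orientation: [0.0, 0.843, 0.537, 0.0]
force: [-0.4, -0.2, 0.8]
gripper_width: 0.706
gripper_force: 0.0
```

```bash
python3 -m inch '[[[0,0,0,0],[0,0,0,0],[0,0,0,0],[0,0,0,0],[0,0,0,0],[0,0,0,0],[0,0,0,0],[0,0,0,0]]]' 0.01
```

```text
time: 2.32
tcp_pos: [0.5454, -0.189, 0.0096]
orientation: [0.001, 0.844, 0.537, 0.001]
force: [0.0, 1.1, 6.1]
gripper_width: 0.266
gripper_force: 60.5
```

```bash
python3 -m inch '[[[0,0,-0.005,0],[0,0,-0.02,0],[0,0,-0.045,0],[0,0,-0.075,0],[0,0,-0.105,0],[0,0,-0.135,0],[0,0,-0.16,0],[0,0,-0.18,0],[0,0,-0.19,0],[0,0,-0.19,0]]]'
python3 -m inch '[[[0.01,-0.006,0,-0.03],[0.035,-0.02,0,-0.1],[0.06,-0.035,0,-0.2],[0.085,-0.05,0,-0.3],[0.11,-0.065,0,-0.4],[0.135,-0.08,0,-0.5],[0.16,-0.095,0,-0.6],[0.18,-0.108,0,-0.66],[0.192,-0.114,0,-0.693],[0.198,-0.116,0,-0.693],[0.198,-0.116,0,-0.693],[0.198,-0.116,0,-0.693]]]'
python3 - <<'E'
from h import *
p,d,i=snap('wrist'); save(p,'w2.png'); np.savez('w2.npz',p=p,W=cloud(d,i))
print(bot.observe()['tcp_pos'])
E
```

```text
time: 3.15
tcp_pos: [0.5454, -0.1891, 0.2007]
orientation: [0.002, 0.844, 0.537, 0.001]
force: [-0.3, 0.2, -1.4]
gripper_width: 0.266
gripper_force: 59.4
time: 4.15
tcp_pos: [0.5233, 0.0398, 0.1974]
orientation: [-0.001, 0.611, 0.791, -0.0]
force: [1.4, -0.8, -0.7]
gripper_width: 0.271
gripper_force: 59.3
[0.52344978 0.03934283 0.19752482]
```

View pics/w2.png

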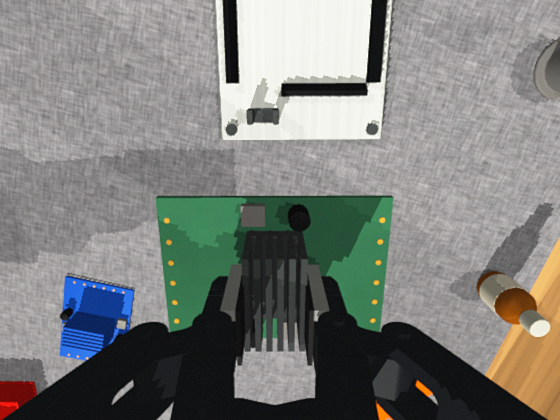

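The board is held square, with its far edge at v=195. The fixture's near edge is at v=138, with the fork at (263,115). Its far part is cut off, so I'll move a little and measure again.

```bash
python3 -m inch '[[[0.008,0,-0.01,0],[0.025,0,-0.025,0],[0.04,0,-0.04,0],[0.045,0,-0.045,0],[0.045,0,-0.045,0],[0.045,0,-0.045,0]]]'
python3 - <<'E'
from h import *
p,d,i=snap('wrist'); save(p,'w3.png'); np.savez('w3.npz',p=p,W=cloud(d,i))
print(bot.observe()['tcp_pos'],bot.observe()['orientation'])
E
```

```text
time: 4.7
tcp_pos: [0.5124, 0.083, 0.2432]
orientation: [0.0, 0.611, 0.791, 0.0]
force: [-0.2, -0.5, -0.7]
gripper_width: 0.265
gripper_force: 59.4
[0.51225176 0.08278629 0.24274789] [-1.13224600e-04  6.11616109e-01  7.91154636e-01 -2.54114635e-04]
```

View pics/w3.png

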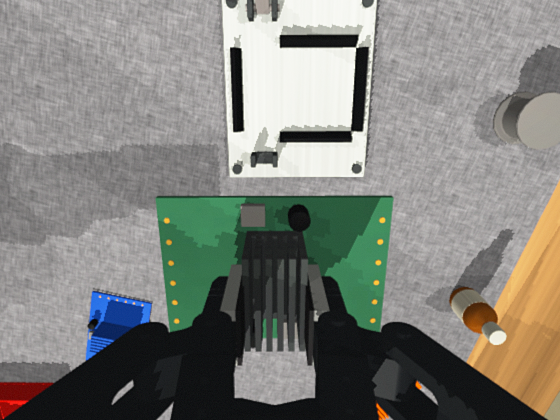

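The whole nest is visible, centred near (300,88). The plate's corners are at about (228,177), (363,175), (223,0) and (376,0), and the board's far edge runs from (157,197) to (392,197).

```bash
cat > fit.py <<'E'
from h import *
from scipy.optimize import least_squares
z=np.load('w3.npz'); p=z['p'].astype(int); W=z['W']*1000; v,u=np.mgrid[:420,:560]
A=(u>205)&(u<395)&(v<185)&(W[...,2]>6)&(W[...,2]<18)&(p.min(-1)>150)
Q=W[A]; print('plate z',np.median(Q[:,2]),len(Q))
# plate edges: left/right per row, bottom per column
L,R,N=[],[],[]
for r in range(20,170,3):
    c=np.where(A[r])[0]
    if len(c)>20: L.append(W[r,c[0],:2]);R.append(W[r,c[-1],:2])
for c in range(240,355,3):
    r=np.where(A[:,c])[0]; N.append(W[r[-1],c,:2])
L,R,N=map(np.array,(L,R,N))
def res(t):
    cx,cy,a=t; X=np.array([np.cos(a),np.sin(a)]);Y=np.array([-X[1],X[0]]);c=np.array([cx,cy])
    return np.r_[(L-c)@X+70,(R-c)@X-70,(N-c)@Y+85]
s=least_squares(res,[515,165,.25],loss='soft_l1'); r=res(s.x)
print('plate',s.x[:2],np.degrees(s.x[2]),[np.round(np.median(k),2) for k in np.split(r,[len(L),len(L)+len(R)])])
# rails
K=(u>205)&(u<395)&(v<185)&(p.max(-1)<60)&(W[...,2]>8)&(W[...,2]<26)
a=s.x[2];X=np.array([np.cos(a),np.sin(a)]);Y=np.array([-X[1],X[0]])
k=(W[K][:,:2]-s.x[:2]); kx,ky=k@X,k@Y
for nm,m,val in(('xL',(kx<-48)&(abs(ky)<35),kx),('xR',(kx>48)&(abs(ky)<35),kx),('yN',(ky<-35)&(ky>-50)&(kx>0)&(kx<40),ky),('yF',(ky>35)&(ky<50)&(kx>0)&(kx<40),ky)):
    print(nm,np.percentile(val[m],[3,50,97]).round(1),m.sum())
# held board
o=bot.observe(); t=np.array(o['tcp_pos'])*1000
G=(v>185)&(v<335)&(u>140)&(u<410)&(p[...,1]>p[...,0]+15)&(p[...,1]>p[...,2]+8)&(W[...,2]>200)
G=cv2.morphologyEx(G.astype(np.uint8),cv2.MORPH_OPEN,np.ones((3,3)))>0
print('board z',np.median(W[G][:,2]),'tcp',t)
l,rr,f=[],[],[]
for r_ in range(205,318,3):
    c=np.where(G[r_])[0]; l.append(W[r_,c[0],:2]);rr.append(W[r_,c[-1],:2])
for c in range(175,380,3):
    q=np.where(G[:,c])[0]; f.append(W[q[0],c,:2])
L2,R2,F2=map(np.array,(l,rr,f))
def res2(t):
    cx,cy,a=t; X=np.array([np.cos(a),np.sin(a)]);Y=np.array([-X[1],X[0]]);c=np.array([cx,cy])
    return np.r_[(L2-c)@X+50,(R2-c)@X-50,(F2-c)@Y-35]
s2=least_squares(res2,[t[0],t[1],.25],loss='soft_l1'); r=res2(s2.x)
print('board',s2.x[:2],np.degrees(s2.x[2]),[np.round(np.median(k),2) for k in np.split(r,[len(L2),len(L2)+len(R2)])])
q=o['orientation']; from scipy.spatial.transform import Rotation as Ro
T=Ro.from_quat([*q[1:],q[0]]).as_matrix(); D=np.r_[s.x[:2]-s2.x[:2],0]
print('tool y yaw',np.degrees(np.arctan2(T[1,1],T[0,1])),'shift tool',T.T@D,'turn',-(s.x[2]-s2.x[2]))
print('heights of board corners', [W[y,x,2].round(1) for y,x in((202,170),(202,385),(310,180),(310,372))])
E
python3 fit.py
```

```text
plate z 11.38356614927231 20253
plate [513.19647506 163.99121776] 14.763821656309338 [np.float64(0.94), np.float64(-0.98), np.float64(0.02)]
xL [-62.3 -57.8 -54. ] 789
xR [53.8 57.6 62.3] 877
yN [-47.9 -43.4 -39.8] 419
yF [38.1 42.2 46.7] 525
board z 236.08156800568383 tcp [512.25176283  82.78628907 242.74789051]
board [511.28475568  83.53603743] 14.721031731957002 [np.float64(0.23), np.float64(-0.24), np.float64(0.0)]
tool y yaw 14.587094255575582 shift tool [ 7.73803105e+01  2.21128416e+01 -2.21437551e-02] turn -0.0007468250666275433
heights of board corners [np.float64(236.2), np.float64(235.2), np.float64(236.8), np.float64(235.9)]
```

```bash
python3 - <<'E'
from h import *
i=bot.camera_info('wrist'); R=cv2.Rodrigues(np.array(i['rvec']))[0]
c=-R.T@np.array(i['tvec']).reshape(3); t=np.array(bot.observe()['tcp_pos'])
X=np.array([-.252,.968,0]);Y=np.array([.968,.252,0])
print((c-t)@X,(c-t)@Y,(c-t)[2])
E
python3 -m inch '[[[0.008,0.003,0,0],[0.025,0.008,0,0],[0.045,0.014,0,0],[0.062,0.019,0,0],[0.073,0.022,0,0],[0.0765,0.022,0,0],[0.0765,0.022,0,0],[0.0765,0.022,0,0]]]'
```

```text
0.07933404073831854 -0.0005859649545765892 0.1419047355891793
time: 5.42
tcp_pos: [0.5142, 0.1625, 0.243]
orientation: [-0.0, 0.611, 0.791, -0.0]
force: [-0.8, 0.0, -1.4]
gripper_width: 0.269
gripper_force: 59.4
```

```bash
python3 -m inch '[[[0,0,0.01,0],[0,0,0.03,0],[0,0,0.055,0],[0,0,0.08,0],[0,0,0.105,0],[0,0,0.13,0],[0,0,0.15,0],[0,0,0.165,0],[0,0,0.175,0],[0,0,0.18,0],[0,0,0.18,0],[0,0,0.18,0]]]'
python3 - <<'E'
from h import *
p,d,i=snap('wrist'); np.savez('w4.npz',p=p,W=cloud(d,i)); q,_,_=snap('side'); r,_,_=snap('scene')
save(np.hstack([cv2.resize(p,(400,300)),cv2.resize(q[210:330,200:360],(400,300))]),'w4.png')
E
```

```text
time: 6.42
tcp_pos: [0.5146, 0.1627, 0.0637]
orientation: [0.0, 0.612, 0.791, 0.0]
force: [0.3, -0.6, -0.3]
gripper_width: 0.27
gripper_force: 59.4
```

View pics/w4.png

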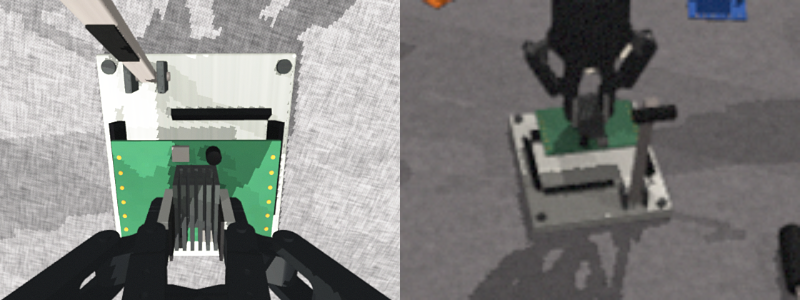

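The board hangs about 40 mm over the nest, centred between the left and right rails (wrist half: board from x=113 to 281, rails at 117 and 277). The bar is clear of the gripper. I'll check the numbers once before lowering.

```bash
python3 - <<'E'
from h import *
z=np.load('w4.npz'); p=z['p'].astype(int); W=z['W']*1000; v,u=np.mgrid[:420,:560]
a=np.radians(14.75);X=np.array([np.cos(a),np.sin(a)]);Y=np.array([-X[1],X[0]]);c=np.array([513.2,164.0])+Y*-.8
x=(W[...,:2]-c)@X; y=(W[...,:2]-c)@Y; Z=W[...,2]
g=(p[...,1]>p[...,0]+15)&(p[...,1]>p[...,2]+8)&(Z>45)&(Z<70)&(v<320)
g=cv2.morphologyEx(g.astype(np.uint8),cv2.MORPH_OPEN,np.ones((3,3)))>0
print('board x',[np.median([f(x[r][g[r]]) for r in range(215,300,4)]) for f in(np.min,np.max)],'far y',np.median([y[:,k][g[:,k]].max() for k in range(180,380,5)]),'z',np.median(Z[g]))
k=(p.max(-1)<60)&(Z>8)&(Z<26)
m=k&(y>35)&(y<55)&(x>0)&(x<40); print('far rail y',np.percentile(y[m],[3,50,97]),np.percentile(Z[m],[3,97]))
for s in(-1,1):
    m=k&(s*x>45)&(s*x<66)&(abs(y)<32); print('side rail',np.percentile(x[m],[3,50,97]),m.sum())
A=(Z>6)&(Z<18)&(p.min(-1)>150)
e=[(x[r][A[r]].min(),x[r][A[r]].max()) for r in range(90,160,5)]; print('plate x',np.median(e,0)); print('plate far',np.median([y[:,k][A[:,k]].max() for k in range(240,370,6)]))
E
```

```text
board x [np.float64(-49.609808361782214), np.float64(49.81596897378161)] far y 35.088754560224935 z 56.52413050547288
far rail y [39.0730238  44.69330468 48.01541283] [13.20037021 22.25035845]
side rail [-61.83431334 -56.57307675 -53.19318094] 283
side rail [53.89297379 58.86599811 63.07447205] 428
plate x [-68.89091898  69.71045346]
plate far 84.77221196374876
```

```bash
python3 -m inch '[[[0,0,0.005,0],[0,0,0.013,0],[0,0,0.021,0],[0,0,0.028,0],[0,0,0.033,0],[0,0,0.036,0],[0,0,0.038,0],[0,0,0.039,0],[0,0,0.04,0],[0,0,0.041,0],[0,0,0.041,0]]]'
```

```text
time: 7.48
tcp_pos: [0.5143, 0.1629, 0.0223]
orientation: [0.0, 0.611, 0.791, 0.0]
force: [-0.7, 0.6, -0.6]
gripper_width: 0.267
gripper_force: 59.4
```

```bash
python3 -m inch '[[[0,0,0.0005,0],[0,0,0.001,0],[0,0,0.001,0],[0,0,0.001,0]]]';python3 -m inch '[[[0,0,0.0005,0],[0,0,0.0008,0],[0,0,0.0008,0]]]'
```

```text
time: 7.82
tcp_pos: [0.5144, 0.1629, 0.0216]
orientation: [0.0, 0.611, 0.791, 0.0]
force: [-0.7, 0.1, 3.6]
gripper_width: 0.269
gripper_force: 59.9
time: 8.07
tcp_pos: [0.5144, 0.163, 0.0216]
orientation: [0.0, 0.611, 0.791, 0.0]
force: [-4.6, -0.5, 13.6]
gripper_width: 0.267
gripper_force: 61.2
```

```bash
python3 -m inch '[[[0,0,0,0],[0,0,0,0],[0,0,0,0],[0,0,0,0],[0,0,0,0]]]' 0.045;python3 -m inch '[[[0,0,-0.01,0],[0,0,-0.03,0],[0,0,-0.06,0],[0,0,-0.095,0],[0,0,-0.13,0],[0,0,-0.16,0],[0,0,-0.18,0],[0,0,-0.18,0],[0,0,-0.18,0]]]'
python3 - <<'E'
from h import *
p,d,i=snap('wrist'); W=cloud(d,i)*1000; save(p,'w5.png'); p=p.astype(int)
a=np.radians(14.75);X=np.array([np.cos(a),np.sin(a)]);Y=np.array([-X[1],X[0]]);c=np.array([513.2,164.0])+Y*-.8
x=(W[...,:2]-c)@X; y=(W[...,:2]-c)@Y; Z=W[...,2]
g=(p[...,1]>p[...,0]+15)&(p[...,1]>p[...,2]+8)&(abs(x)<70)&(abs(y)<60)
g=cv2.morphologyEx(g.astype(np.uint8),cv2.MORPH_OPEN,np.ones((3,3)))>0
print(cv2.minAreaRect(np.stack([x[g],y[g]],-1).astype(np.float32)))
A=np.c_[x[g],y[g],np.ones(g.sum())]; print(np.linalg.lstsq(A,Z[g],rcond=None)[0], np.median(Z[g]))
B=(abs(x+33)<30)&(y>60)&(Z>30)&(Z<200)
for z0 in range(30,190,15):
    m=B&(abs(Z-z0)<4)
    if m.sum(): print(z0,np.round([x[m].min(),x[m].max(),y[m].min(),y[m].max()],1))
E
```

```text
time: 8.48
tcp_pos: [0.5142, 0.1629, 0.0203]
orientation: [-0.0, 0.611, 0.791, -0.0]
force: [-0.5, 0.1, -0.6]
gripper_width: 0.528
gripper_force: 0.0
time: 9.23
tcp_pos: [0.5147, 0.163, 0.202]
orientation: [0.001, 0.611, 0.791, 0.001]
force: [0.6, 1.2, 0.2]
gripper_width: 0.529
gripper_force: 0.0
((-0.2616462707519531, 0.07720565795898438), (70.40274047851562, 101.46869659423828), 89.95275115966797)
[-6.46405490e-04 -4.19978281e-03  1.46348405e+01] 14.473739967339473
30 [-45.9 -19.7  60.5  79.2]
45 [-38.2 -26.7  73.2  77.6]
60 [-38.3 -26.6  77.   81.9]
75 [-37.5 -26.6  79.7  87.4]
90 [-37.4 -26.6  84.   91.1]
105 [-38.4 -26.6  87.8  95.8]
120 [-38.5 -26.5  93.2 100.1]
135 [-38.3 -26.5  97.6 105.4]
150 [-38.3 -26.4 101.3 108.8]
165 [-38.3 -26.4 105.9 113.1]
180 [-38.7 -26.5 109.8 112.2]
```

View pics/w5.png

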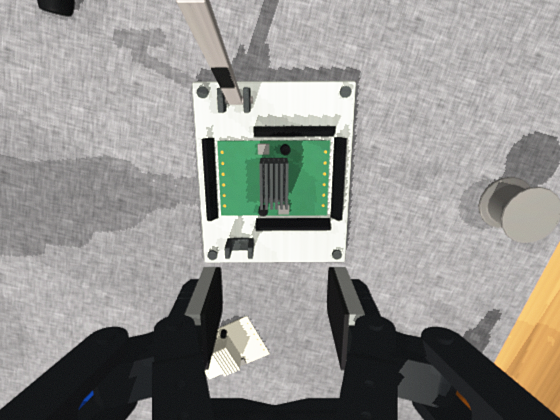

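The board lies flat in the nest: centre within 0.3 mm, top at 14.5 mm. The bar runs from its hinge at (235,95) up to (190,0), leaning outwards at about 1.85 rad. Next I shut the fingers, pass over the bar's end and push the grip from its outer side.

```bash
python3 -m inch '[[[0,0,-0.015,0],[0,0,-0.035,0],[0,0,-0.045,0],[0.02,-0.01,-0.045,0],[0.05,-0.02,-0.045,0],[0.085,-0.034,-0.045,0],[0.12,-0.034,-0.045,0],[0.15,-0.034,-0.045,0],[0.165,-0.034,-0.045,0],[0.168,-0.034,-0.045,0],[0.168,-0.034,-0.045,0],[0.168,-0.034,-0.045,0]]]' 0
python3 -m inch '[[[0,0,0.015,0],[0,0,0.04,0],[0,0,0.065,0],[0,0,0.08,0],[0,0,0.08,0],[0,0,0.08,0]]]'
cat > st.py <<'E'
from h import *
o=bot.observe(); t=np.array(o['tcp_pos'])*1000
a=np.radians(14.75);X=np.array([np.cos(a),np.sin(a)]);Y=np.array([-X[1],X[0]]);c=np.array([513.2,164.0])+Y*-.8
F=o['force']; print('fix x,y,z',((t[:2]-c)@X).round(1),((t[:2]-c)@Y).round(1),t[2].round(1),'F fix',(F[:2]@X).round(1),(F[:2]@Y).round(1),F[2].round(1))
E
python3 st.py
```

```text
time: 10.28
tcp_pos: [0.4389, 0.3164, 0.2448]
orientation: [-0.0, 0.611, 0.791, -0.001]
force: [0.1, 0.1, -0.8]
gripper_width: -0.001
gripper_force: 0.0
time: 10.78
tcp_pos: [0.4391, 0.3157, 0.1652]
orientation: [-0.0, 0.612, 0.791, -0.001]
force: [0.5, -0.6, 1.1]
gripper_width: -0.001
gripper_force: 0.0
fix x,y,z -33.0 166.4 165.2 F fix 0.3 -0.7 1.1
```

```bash
python3 -m inch '[[[-0.005,0,0,0],[-0.012,0,0,0],[-0.02,0,0,0],[-0.03,0,0,0],[-0.04,0,0,0],[-0.05,0,0,0],[-0.06,0,0,0],[-0.07,0,0,0],[-0.08,0,0,0],[-0.085,0,0,0],[-0.085,0,0,0]]]'; python3 st.py
python3 -m inch '[[[-0.005,0,0,0],[-0.012,0,0,0],[-0.02,0,0,0],[-0.03,0,0,0],[-0.04,0,0,0],[-0.05,0,0,0],[-0.054,0,0,0],[-0.054,0,0,0]]]'; python3 st.py
python3 - <<'E'
from h import *
p,d,i=snap('side'); W=cloud(d,i)*1000
q,d2,i2=snap('scene'); save(np.hstack([cv2.resize(p[150:330,170:390],(400,327)),cv2.resize(q[60:240,230:450],(400,327))]),'w6.png')
E
```

```text
time: 11.7
tcp_pos: [0.4608, 0.2335, 0.1654]
orientation: [0.0, 0.612, 0.791, -0.0]
force: [0.6, 0.2, -0.4]
gripper_width: -0.003
gripper_force: 0.0
fix x,y,z -33.0 81.3 165.4 F fix 0.6 0.1 -0.4
time: 12.37
tcp_pos: [0.4744, 0.1812, 0.1655]
orientation: [0.0, 0.612, 0.791, -0.0]
force: [0.9, 0.6, 1.4]
gripper_width: -0.003
gripper_force: 0.0
fix x,y,z -33.1 27.3 165.5 F fix 1.0 0.4 1.4
```

View pics/w6.png

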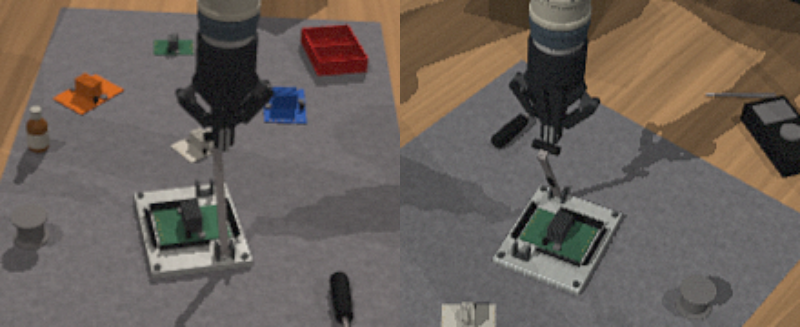

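The side half shows the bar past upright, with its grip just in front of the shut fingers at (212,130). The push works, so I follow the arc inwards and down.

```bash
python3 -m inch '[[[-0.006,0,0.003,0],[-0.014,0,0.006,0],[-0.022,0,0.011,0],[-0.03,0,0.0155,0],[-0.037,0,0.02,0],[-0.043,0,0.0255,0],[-0.05,0,0.031,0],[-0.056,0,0.0365,0],[-0.062,0,0.043,0],[-0.067,0,0.0485,0],[-0.067,0,0.0485,0],[-0.067,0,0.0485,0]]]'; python3 st.py
python3 - <<'E'
from h import *
a=np.radians(14.75);X=np.array([np.cos(a),np.sin(a)]);Y=np.array([-X[1],X[0]]);c=np.array([513.2,164.0])+Y*-.8
for n in('side','scene'):
    p,d,i=snap(n); W=cloud(d,i)*1000
    x=(W[...,:2]-c)@X; y=(W[...,:2]-c)@Y; Z=W[...,2]
    for yy in range(-90,75,15):
        m=(abs(x+33)<7)&(abs(y-yy)<5)&(Z>28)&(Z<170)
        if m.sum(): print(n,yy,np.percentile(Z[m],[5,50,95]).round(1),m.sum())
E
```

```text
time: 13.47
tcp_pos: [0.4908, 0.1173, 0.1166]
orientation: [-0.0, 0.612, 0.791, -0.0]
force: [0.5, -0.3, -0.5]
gripper_width: 0.002
gripper_force: 0.0
fix x,y,z -33.5 -38.7 116.6 F fix 0.4 -0.4 -0.5
side -60 [100. 100. 100.] 1
side -45 [ 93.9 101.4 168. ] 24
side -30 [ 86.1 135.3 163.3] 94
side -15 [72.8 77.6 86.5] 19
side 0 [63.5 67.7 73.9] 16
side 15 [52.1 58.  65. ] 15
side 30 [41.8 47.9 52.7] 17
side 45 [33.2 37.2 43.9] 16
side 60 [28.7 30.4 31.1] 5
scene -60 [111.7 128.2 133.5] 39
scene -45 [123.6 145.3 168.7] 64
scene -30 [167.5 167.5 167.5] 1
scene -15 [76.8 79.1 81.5] 2
scene 0 [67.1 69.4 72.9] 7
scene 15 [57.5 62.3 64.5] 9
scene 30 [46.  51.2 56. ] 5
scene 45 [38.3 44.1 47.3] 7
scene 60 [32.5 34.  36.6] 6
```

```bash
python3 -m inch '[[[0.004,0,-0.01,0],[0.004,0,-0.025,0],[0.004,0,-0.035,0],[-0.005,0,-0.035,0],[-0.018,0,-0.035,0],[-0.024,0,-0.035,0],[-0.024,0,-0.035,0],[-0.024,0,-0.035,0]]]'; python3 st.py
python3 -m inch '[[[0,0,0.006,0],[0,0,0.012,0],[0,0,0.018,0],[-0.002,0,0.025,0],[-0.005,0,0.032,0],[-0.009,0,0.039,0],[-0.013,0,0.046,0],[-0.017,0,0.054,0],[-0.02,0,0.061,0],[-0.02,0,0.061,0]]]'; python3 st.py
```

```text
time: 14.23
tcp_pos: [0.497, 0.094, 0.1518]
orientation: [-0.0, 0.612, 0.791, -0.0]
force: [-0.2, 0.3, -0.6]
gripper_width: -0.0
gripper_force: 0.0
fix x,y,z -33.5 -62.8 151.8 F fix -0.1 0.3 -0.6
time: 15.07
tcp_pos: [0.5015, 0.0743, 0.0893]
orientation: [-0.001, 0.612, 0.791, -0.001]
force: [-0.1, -0.5, -0.6]
gripper_width: -0.003
gripper_force: 0.0
fix x,y,z -34.1 -82.9 89.3 F fix -0.2 -0.5 -0.6
```

```bash
python3 -m inch '[[[-0.001,0,0.006,0],[-0.003,0,0.012,0],[-0.005,0,0.018,0],[-0.007,0,0.024,0],[-0.009,0,0.03,0],[-0.01,0,0.035,0],[-0.011,0,0.039,0],[-0.012,0,0.042,0],[-0.012,0,0.044,0],[-0.012,0,0.045,0],[-0.012,0,0.045,0]]]'; python3 st.py
python3 -m inch '[[[0,0,0.001,0],[0,0,0.002,0],[0,0,0.003,0],[0,0,0.003,0]]]'; python3 st.py
```

```text
time: 15.98
tcp_pos: [0.505, 0.0634, 0.0459]
orientation: [-0.0, 0.611, 0.791, -0.0]
force: [-0.7, -0.4, 0.9]
gripper_width: -0.0
gripper_force: 0.0
fix x,y,z -33.5 -94.4 45.9 F fix -0.8 -0.2 0.9
time: 16.32
tcp_pos: [0.505, 0.0634, 0.0429]
orientation: [-0.0, 0.611, 0.791, 0.0]
force: [0.7, -0.5, -0.9]
gripper_width: -0.002
gripper_force: 0.0
fix x,y,z -33.5 -94.4 42.9 F fix 0.5 -0.7 -0.9
```

```bash
python3 -m inch '[[[0,0,0.0005,0],[0,0,0.001,0],[0,0,0.0015,0],[0,0,0.0015,0]]]'; python3 st.py;  python3 -m inch '[[[0,0,0.0004,0],[0,0,0.0008,0],[0,0,0.0008,0]]]'; python3 st.py
```

```text
time: 16.65
tcp_pos: [0.5052, 0.0634, 0.0415]
orientation: [0.0, 0.611, 0.791, 0.0]
force: [-0.0, -0.5, 1.2]
gripper_width: 0.001
gripper_force: 0.5
fix x,y,z -33.4 -94.5 41.5 F fix -0.2 -0.5 1.2
time: 16.9
tcp_pos: [0.5052, 0.0634, 0.0412]
orientation: [0.0, 0.611, 0.791, 0.0]
force: [-1.4, 0.3, 6.2]
gripper_width: -0.005
gripper_force: 3.7
fix x,y,z -33.4 -94.5 41.2 F fix -1.3 0.6 6.2
```

```bash
python3 -m inch '[[[0,0,0.0005,0],[0,0,0.0008,0],[0,0,0.0008,0],[0,0,0.0008,0]]]'; python3 st.py;  python3 -m inch '[[[0,0,-0.01,0],[0,0,-0.03,0],[0,0,-0.06,0],[-0.02,0,-0.09,0],[-0.04,0,-0.12,0],[-0.06,0,-0.14,0],[-0.06,0,-0.15,0],[-0.06,0,-0.15,0],[-0.06,0,-0.15,0]]]'; python3 st.py
python3 - <<'E'
from h import *
a=np.radians(14.75);X=np.array([np.cos(a),np.sin(a)]);Y=np.array([-X[1],X[0]]);c=np.array([513.2,164.0])+Y*-.8
p,d,i=snap('wrist'); W=cloud(d,i)*1000; q,_,_=snap('scene'); save(np.hstack([cv2.resize(p,(400,300)),cv2.resize(q[150:330,170:410],(400,300))]),'w7.png')
x=(W[...,:2]-c)@X; y=(W[...,:2]-c)@Y; Z=W[...,2]
for yy in range(-95,65,15):
    m=(abs(x+33)<4)&(abs(y-yy)<4); print(yy,np.nanmedian(Z[m]).round(1),m.sum())
p=p.astype(int);g=(p[...,1]>p[...,0]+15)&(p[...,1]>p[...,2]+8)&(abs(x)<70)&(abs(y)<60)
g=cv2.morphologyEx(g.astype(np.uint8),cv2.MORPH_OPEN,np.ones((3,3)))>0
print(cv2.minAreaRect(np.stack([x[g],y[g]],-1).astype(np.float32)),np.median(Z[g]))
E
```

```text
time: 17.23
tcp_pos: [0.5053, 0.0634, 0.041]
orientation: [0.001, 0.611, 0.791, 0.0]
force: [-3.1, -0.2, 13.7]
gripper_width: 0.001
gripper_force: 6.8
fix x,y,z -33.2 -94.5 41.0 F fix -3.1 0.6 13.7
time: 17.98
tcp_pos: [0.52, 0.0055, 0.1894]
orientation: [-0.0, 0.612, 0.791, 0.0]
force: [0.1, 0.8, -1.3]
gripper_width: -0.002
gripper_force: 0.0
fix x,y,z -33.8 -154.2 189.4 F fix 0.3 0.7 -1.3
-95 40.5 110
-80 22.0 110
-65 21.9 110
-50 22.0 113
-35 21.9 118
-20 21.9 120
-5 nan 0
10 nan 0
25 nan 0
40 nan 0
55 nan 0
((0.17365646362304688, -22.792682647705078), (101.56890106201172, 24.445436477661133), 0.13085313141345978) 14.28882923184111
  return np.nanmean(a, axis, out=out, keepdims=keepdims)
```

View pics/w7.png

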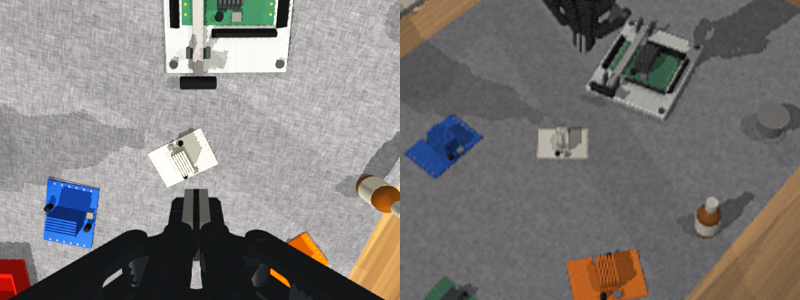

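The bar lies level: its top reads 22 mm (22.5 expected) all along, and it sits in the fork at (198,55) of the wrist half. The grip's top reads 40.5 mm and the board's 14.3 mm, with the board in the nest and the gripper clear.

```bash
python3 -c "
from workcell import bot
print(bot.finish_job())"
```

```text
the job is handed in; nothing more can be done
None
```

The board lies flat and centred in the nest, the hold-down bar is home in its fork and released, nothing else on the bench was touched, and I handed the job in after about 18 s of robot time.

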